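Put the modelling tools away, each kind in its own holder

TASK

Put the modelling tools away: lay the thick white tube in the wide slot of the wire rack and the thin wooden dowel in its narrow slot, each about centred and right down on both frames; lay both markers flat on the floor of the white pen tray, lengthways, not one on the other; and stand the spray bottle in the well of the dark round base. Keep the bottle upright all the way, and leave the drink can and the rubber block where they are.

Things in the scene. Friction and masses are not known exactly. Their poses are not given: they have to be found in the camera images.
- tube_mid (a point): Middle of the white plastic tube roller, on its axis. The tube is 117 mm long and 25 mm across (its contact surface 27 mm) and lies on the table, so this point starts 13.5 mm above the table; y runs along the tube, x and z turn about it as it rolls. 45 g, it rolls easily.
- dowel_mid (a point): Middle of the light wooden dowel, on its axis. The dowel is 158 mm long and 18 mm across (its contact surface 19.5 mm) and lies on the table, so this point starts 9.7 mm above the table; y runs along the dowel, x and z turn about it as it rolls. 26 g, it rolls easily.
- marker_a: Black marker with a red cap, 126 mm long (its y axis), 10 mm wide and 10 mm high; lies flat on the table and does not roll. Origin at the middle of its underside, z up.
- marker_b: Lilac marker with a red cap, 118 mm long (its y axis), 10 mm wide and 10 mm high; lies flat on the table and does not roll. Origin at the middle of its underside, z up.
- spray: Clear spray bottle with a black pump, standing upright, 132 mm high, about 110 g. Round body 54 mm across up to 58 mm height, then a shoulder (52 mm across at 66, 45 mm at 76 mm); collar 26 mm across from 87 to 100 mm, pump head 20 mm across from 108 to 132 mm. Origin at the middle of its underside, z up.
- rack: Fixed rack: ply foot 146 (x) by 108 (y) by 10 mm, with two bent 6 mm wire frames at y = -38 and +38 mm, 70 mm free between. Origin: middle of underside, z up. Rollers lie along y in U slots: wide (34 mm clear) at x = -32 mm, narrow (24 mm clear) at x = +34 mm. Slot floor 25 mm up, straight to 42 mm, flared to the top at 59 mm. Seated axis height: tube 38.5 mm, dowel 34.7 mm.
- tray: Fixed white plastic pen tray, open at the top, outer size 112 mm (x) by 172 mm (y) by 18 mm high, walls and floor 4 mm thick. Origin at the middle of its underside, z up; markers lie along its y axis on its floor, 4 mm above the table.
- base: Fixed dark round weighted bottle base, 110 mm across and 28 mm high, with a round well 64 mm across (68 mm at the rim) in its middle, its grey felt floor 8 mm above the table. Origin at the middle of its underside, z up.
- can: Bystander: opened black drink can standing upright, 66 mm across and 115 mm high, loose. Origin at the middle of its underside. Not to be moved.
- block: Bystander: black rubber bench block with a grey top sheet, 56 by 62 mm and 47 mm high, loose. Origin at the middle of its underside. Not to be moved.

How it is judged:
At the end, for the whole second after the job is handed in: Tube in the wide and dowel in the narrow rack slot, on the bottom of both frames (axis below 43 and 40 mm), centred along it within 20 mm; both markers flat on the tray floor, lengthways (0.35 rad); spray bottle upright on the floor of the base well; all released and at rest (x of tube_mid in the frame of rack between -0.04 and -0.024 m and y of tube_mid in the frame of rack between -0.02 and 0.02 m and z of tube_mid in the frame of rack between 0.03 and 0.043 m and angle between the y axis of each of tube_mid, dowel_mid and the y axis of rack, either way round below 0.12 rad and x of dowel_mid in the frame of rack between 0.026 and 0.042 m and y of dowel_mid in the frame of rack between -0.02 and 0.02 m and z of dowel_mid in the frame of rack between 0.03 and 0.04 m and x of marker_a in the frame of tray between -0.05 and 0.05 m and y of marker_a in the frame of tray between -0.03 and 0.03 m and z of marker_a in the frame of tray between -0.002 and 0.009 m and angle between the y axis of each of marker_a, marker_b and the y axis of tray, either way round below 0.35 rad and linear speed of each of marker_a, marker_b, spray below 0.02 m/s and x of marker_b in the frame of tray between -0.05 and 0.05 m and y of marker_b in the frame of tray between -0.03 and 0.03 m and z of marker_b in the frame of tray between -0.002 and 0.009 m and horizontal distance between spray and base below 0.01 m and z of spray in the frame of base below 0.012 m and angle between spray's own z axis and vertical below 0.1 rad); the robot touches nothing.
It fails at once if the spray bottle is tipped over (more than 0.6 rad) (angle between spray's own z axis and vertical above 0.6 rad).
It fails at once if the drink can is shifted by more than 30 mm or tipped (distance of can from where it was at the start of the episode above 0.03 m or angle between can's own z axis and vertical above 0.4 rad).
It fails at once if the rubber block is shifted by more than 30 mm (distance of block from where it was at the start of the episode above 0.03 m).
It also fails if it takes over 128 s, if anything falls off the work surface, if the arm or the gripper's body presses on something with over 40 N, if the wrist force passes 120 N, or if a joint passes its speed limit or range.

ROBOT

A 6-joint arm with a two-finger parallel gripper is mounted at the origin on a cart in front of the work surface, level with it; the furniture and walls round the work are solid. World frame = base frame: x ahead of the robot, y to its left, z up, the work surface at z = 0. Lengths are in m, angles in rad, forces in N, time in s.
With the tool pointing down it reaches from about 0.35 to 0.775 m from the base axis. Payload 5.5 kg.
Tool frame: the origin (TCP) lies midway between the tips of the shut fingers; the grasp point (between the pads) lies 19 mm behind it; z points along the fingers, y is the line along which they close (so a half turn about z gives the same grasp; the last joint's range is limited). The gripper opens to 85 mm and grips with 20 to 120 N. Pads are 22 mm wide; open, the fingers measure 114 mm over their backs; the gripper's body (76 mm by 85 mm) begins 54 mm behind the grasp point. The pads swing forward as they close: fully open they stand 13 mm farther back than shut.
Start: joints at [-1.251, 0.313, 0.046, 1.304, 0, 1.431], TCP at [0.255, -0.515, 0.231] pointing down, gripper open.
Joint ranges: [-2.76, 2.76], [-0.86, 1.69], [-1.03, 1.26], [-2.2, 2.34], [-1.47, 1.5], [-3.14, 3.14]. Speed limits (rad/s): [2.57, 2.57, 3.14, 3.14, 3.14, 3.14].

INTERFACE

Orientations are given as a unit quaternion [w, x, y, z].
In Python, from workcell import env gives the robot as it stands. The module is installed in compiled form; this text tells all that it offers.
- The arm moves only by the tool carry_out, never from a script. Its argument "series" is a list of rows, each an object with "delta_rot": the turn, a rotation vector about the world's x, y, z normalised to -1 to 1, where 1 is 0.1 rad, a list of three; "travel": the shift along the world's x, y, z normalised to -1 to 1, where 1 is 0.025 m, a list of three; "fingers": the closure, from -1 (fully open) to 1 (shut). In form: [{"delta_rot": [ax, ay, az], "travel": [tx, ty, tz], "fingers": fingers}, ...]. A call has 1 to 5 rows; each row shifts and turns the commanded pose from where the row before left it; what a row does not reach is not made up. A row lasts 1/8 s, in which the tool goes at most 62.5 mm and 10.7 degrees, less where a joint would pass 70% of its speed; a pose out of reach is approached as far as the arm can. A call with a number of a shift or a turn outside -1 to 1 is refused whole. A call with a gripper value outside its range is refused whole. The fingers move at their own pace and stop on an object; "squeeze" is the grip in N (left out, the last holds). Time passes only in rows, so rows that do not move let the fingers close. It gives the time, the measured TCP pose, the force, the opening and the grip force at its end, in the units of the state.
- env.get_state(): the state, without advancing time (a new reading comes with each control period).
- env.read_camera(name): name is "side" or "top"; returns a dict with "color" (384x512x3 uint8, red, green, blue), "fx", "fy", "cx", "cy" (pixels), "world_from_camera" (4x4, takes a point from camera to world coordinates). Camera axes: x right, y up, looking along -z (the intrinsics and any distortion apply to the point x, -y, -z); pixel columns grow to the right and rows downward; lengths in m; the calibration is good to about 2 mm. A picture is of the moment at which its call begins. There is no depth.
- env.hand_in(): hands the job in; it is judged then, once.
The state is a dict: "clock": time; "joint_pos": joint angles; "qvel": joint speeds; "tau": joint torques, N m; "tcp_pos": TCP position; "orientation": TCP orientation; "wrist_force": force on the tool from outside, world axes, zero at the start; "ft_torque": the same for the moment, N m; "finger_gap": finger opening in m; "grip_force": force on a finger pad.
Only numpy, scipy, OpenCV 4.12 (cv2) and the standard library are available. Lean on these libraries where they do the work, as an engineer would, in place of code of your own. Each camera call takes 0.05 s, during which the arm holds its last target. There are 200 camera calls.

## Working session

There is one attempt and no reset: what is moved stays moved. The work goes in short steps, Python scripts to look and compute and a tool call to move; the robot and the scene stay as the last step left them, time stands still between calls to the robot, and variables do not carry over. Pictures are saved under pics/ and viewed, at most 14 in all, crops included, and the job is handed in when it is done.

Besides the shell and the picture viewer there is one more tool, called after "Request:" in YAML: its name, and indented under it one key for each argument. carry_out: Moves the arm, as the interface text tells. Its arguments: {"type":"object","properties":{"series":{"type":"array","items":{"type":"object","properties":{"delta_rot":{"type":"array","items":{"type":"number"}},"travel":{"type":"array","items":{"type":"number"}},"fingers":{"type":"number"}}}},"squeeze":{"type":"number"}},"required":["series"]}

```bash
mkdir -p pics; cat > h.py <<'E'
import numpy as np, cv2
from workcell import env
def shot(n,f):
    d=env.read_camera(n); np.savez(f'pics/{f}.npz',**d); cv2.imwrite(f'pics/{f}.png',cv2.resize(d['color'][:,:,::-1],None,fx=1.5,fy=1.5,interpolation=cv2.INTER_CUBIC)); return d
def load(f): return dict(np.load(f'pics/{f}.npz'))
def ray(d,u,v):
    T=d['world_from_camera']; r=np.array([(u-d['cx'])/d['fx'],-(v-d['cy'])/d['fy'],-1.])
    return T[:3,3],T[:3,:3]@r
def onz(d,u,v,z):
    o,r=ray(d,u,v); return (o+r*(z-o[2])/r[2])
def proj(d,p):
    T=d['world_from_camera']; c=T[:3,:3].T@(np.array(p)-T[:3,3]); return np.array([d['cx']-d['fx']*c[0]/c[2], d['cy']+d['fy']*c[1]/c[2]])
def tri(da,pa,db,pb):
    o1,r1=ray(da,*pa);o2,r2=ray(db,*pb); s=np.linalg.lstsq(np.c_[r1,-r2],o2-o1,rcond=None)[0]
    a=o1+s[0]*r1;b=o2+s[1]*r2; return (a+b)/2,np.linalg.norm(a-b)
E
python3 - <<'E'
from h import *
for n in('top','side'):
    d=shot(n,n+'0'); print(n,d['fx'],d['fy'],d['cx'],d['cy'],d['world_from_camera'].round(3).tolist(),[k for k in d])
print(env.get_state())
E
```

```text
top 412.00105605756266 412.00105605756266 261.6369702085386 191.79429989456315 [[-0.005, 0.996, -0.092, 0.454], [-1.0, -0.006, -0.012, -0.267], [-0.013, 0.092, 0.996, 1.066], [0.0, 0.0, 0.0, 1.0]] ['color', 'fx', 'fy', 'cx', 'cy', 'world_from_camera']
side 400.4884084656568 400.4884084656568 258.65090622277313 189.7331520513745 [[0.997, -0.057, 0.043, 0.576], [0.067, 0.553, -0.831, -1.208], [0.023, 0.831, 0.555, 0.692], [0.0, 0.0, 0.0, 1.0]] ['color', 'fx', 'fy', 'cx', 'cy', 'world_from_camera']
{'clock': 0.1, 'joint_pos': array([-1.25064951e+00,  3.13974705e-01,  4.50977402e-02,  1.30357005e+00,
       -1.85767449e-05,  1.43120253e+00]), 'qvel': array([-0.0006701 , -0.00235866,  0.0023878 ,  0.00097032,  0.00018911,
        0.00126197]), 'tau': array([ 1.65465568e-03, -4.81721878e+01,  2.99246192e+01,  1.26513006e-02,
       -1.44979285e-04, -4.98784587e-06]), 'tcp_pos': array([ 0.25498609, -0.51487948,  0.23047202]), 'orientation': array([-8.21143130e-04,  9.73695620e-01,  2.27851175e-01, -8.36583276e-05]), 'wrist_force': array([-0.20020291, -0.26936445, -1.02182877]), 'ft_torque': array([-0.01470543,  0.01680619, -0.00120353]), 'grip_force': 0.0, 'finger_gap': 0.08543137648017837}
```

View pics/top0.png

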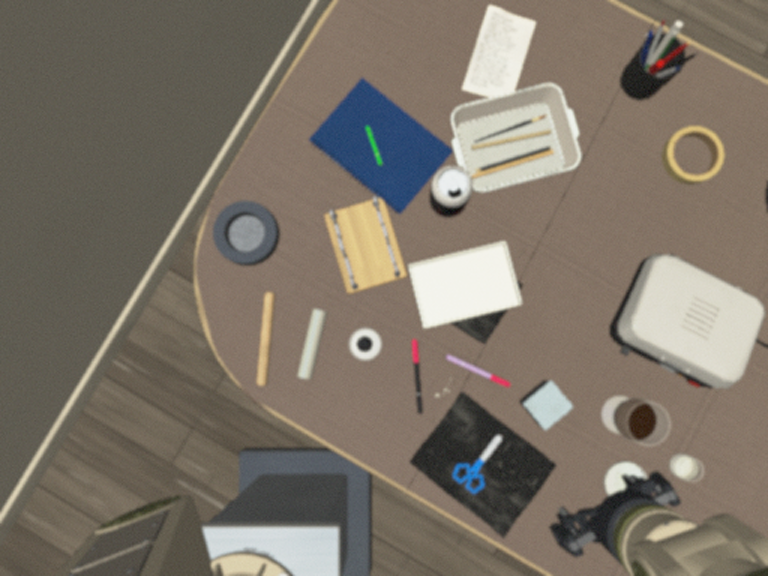

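View pics/side0.png

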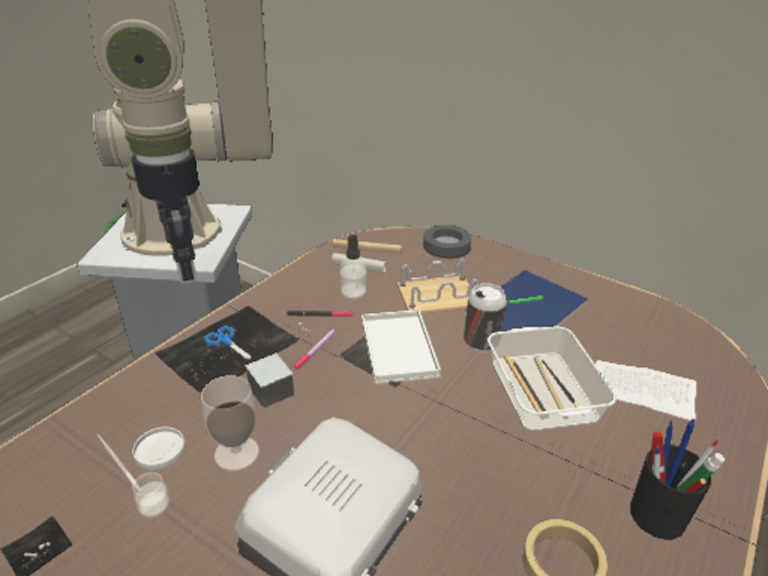

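```bash
python3 - <<'E'
from h import *
t=load('top0')['color'][:,:,::-1];s=load('side0')['color'][:,:,::-1]
a=cv2.resize(t[120:205,205:290],(400,400),interpolation=cv2.INTER_CUBIC)
b=cv2.resize(s[160:235,255:330],(400,400),interpolation=cv2.INTER_CUBIC)
cv2.imwrite('pics/c1.png',np.hstack([a,b]))
d=load('top0'); hsv=cv2.cvtColor(d['color'],cv2.COLOR_RGB2HSV)
for n,(u,v) in dict(dowel=(177,225),tube=(207,230),blk=(279,265),lil=(312,243),red=(277,234),tray=(310,190),ply=(243,165),block=(365,270),base=(140,155),felt=(164,155),table=(230,260),cap=(336,254)).items(): print(n,hsv[v-1:v+2,u-1:u+2].reshape(-1,3).mean(0).round())
E
```

```text
dowel [ 19.  94. 215.]
tube [ 43.  16. 212.]
blk [45. 27. 70.]
lil [150.  38. 187.]
red [174. 175. 209.]
tray [ 29.   8. 243.]
ply [ 20.  98. 219.]
block [ 88.  19. 212.]
base [ 14.  51. 130.]
felt [ 99.  12. 150.]
table [ 13.  55. 135.]
cap [155. 169. 209.]
```

View pics/c1.png

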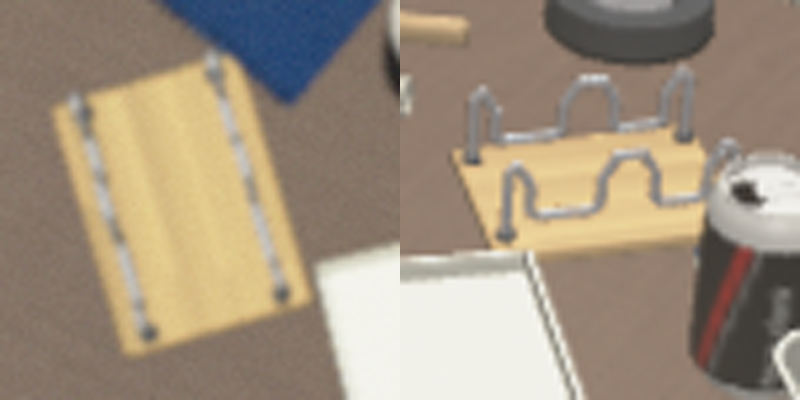

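The crops show the rack's wide slot on the low‑x side (crop right, px 530–600) and the narrow one at 655–710; wires run along rack x, roughly world x.

```bash
cat > m.py <<'E'
from h import *
def big(m,roi,k=2):
    u0,v0,u1,v1=roi; z=np.zeros(m.shape,np.uint8); z[v0:v1,u0:u1]=m[v0:v1,u0:u1]*255
    z=cv2.morphologyEx(z,cv2.MORPH_CLOSE,np.ones((3,3)))
    return max(cv2.findContours(z,cv2.RETR_EXTERNAL,cv2.CHAIN_APPROX_NONE)[0],key=cv2.contourArea)
def rect(d,c,z):
    P=np.array([onz(d,u,v,z)[:2] for u,v in c[:,0]+0.0])
    (x,y),(w,h),a=cv2.minAreaRect((P*1000).astype(np.float32))
    if w<h: w,h,a=h,w,a+90
    return f'c=({x:.1f},{y:.1f}) L={w:.1f} W={h:.1f} longaxis={(a+90)%180-90:.1f}deg'
def endsx(c):
    (x,y),(w,h),a=cv2.minAreaRect(c.astype(np.float32)); 
    if w<h:w,h,a=h,w,a+90
    e=np.array([np.cos(np.radians(a)),np.sin(np.radians(a))])*(w-h)/2
    m=np.array([x,y]); return m,m-e,m+e
E
python3 - <<'E'
from m import *
T=load('top0');S=load('side0')
H={k:cv2.cvtColor(d['color'],cv2.COLOR_RGB2HSV).astype(int) for k,d in(('t',T),('s',S))}
h,s,v=np.moveaxis(H['t'],2,0); hs,ss,vs=np.moveaxis(H['s'],2,0)
wood=(s>75)&(v>150)&(h<30)
print('dowel',rect(T,big(wood,(160,185,190,265)),.0097))
tu=(s<40)&(v>165)
print('tube',rect(T,big(tu,(193,195,222,260)),.0135))
print('rack foot',rect(T,big(wood|((s<60)&(h>80)),(205,125,275,200)),.010))
print('tray rim',rect(T,big((s<30)&(v>200),(265,155,355,225)),.018))
print('tray rim adj',rect(T,big((s<45)&(v>170),(265,155,355,225)),.018))
red=(s>110)&(h>150)&(v>110)
print('A',rect(T,big(red|(v<95),(268,222,288,280)),.010))
print('B',rect(T,big(red|((h>130)&(h<172)&(v>140)&(s>15)),(292,230,345,262)),.010))
print('block',rect(T,big((s<40)&(v>170),(340,245,390,290)),.047))
# base: dark ring
c=big(v<110,(135,125,195,185)); (u,w),(A,B),an=cv2.fitEllipse(cv2.convexHull(c)); print('base',onz(T,u,w,.028),A,B)
# felt
# side view masks
ws=(ss>70)&(vs>130)&(hs<30)
for n,mt,ms,rt,rs in(('dowel',wood,ws,(160,185,190,265),(218,155,270,170)),('tube',tu,(ss<40)&(vs>150),(193,195,222,260),(218,168,258,183))):
    a=endsx(big(mt,rt));b=endsx(big(ms,rs)); print(n,a,b)
    print(' mid tri',tri(T,a[0],S,b[0]))
# spray
cb=big(v<70,(228,215,260,245)); mu=cb.reshape(-1,2).mean(0); 
cs=big(vs<80,(225,150,245,176)); bs=cs.reshape(-1,2); print('pump top px',mu,'side bbox',bs.min(0),bs.max(0))
p=tri(T,mu,S,(bs[:,0].mean(),bs[:,1].min()+2)); print('pump',p)
cw=big((s<40)&(v>165),(228,210,260,245));(u,w),r=cv2.minEnclosingCircle(cw);print('body ring',u,w,r,onz(T,u,w,.07))
cc=big((vs<85),(305,185,340,235));cn=(s<50)&(v>140);(u,w),r=cv2.minEnclosingCircle(big(cn,(285,105,318,143)));print('can',onz(T,u,w,.115),r)
E
```

```text
dowel c=(466.1,-35.0) L=161.4 W=18.1 longaxis=-4.2deg
tube c=(456.5,-114.2) L=119.2 W=19.9 longaxis=-12.9deg
rack foot c=(642.5,-224.7) L=169.7 W=155.7 longaxis=16.7deg
tray rim c=(556.0,-376.8) L=171.0 W=111.5 longaxis=-76.5deg
tray rim adj c=(555.9,-376.6) L=175.4 W=114.7 longaxis=-76.5deg
A c=(401.2,-294.1) L=123.9 W=10.5 longaxis=3.7deg
B c=(410.2,-397.1) L=117.2 W=11.3 longaxis=65.0deg
block c=(355.3,-505.9) L=59.1 W=55.5 longaxis=-52.2deg
base [ 0.64448398 -0.00525394  0.028     ] 42.92830276489258 44.80851745605469
dowel (array([176.16824341, 225.42660522]), array([178.64034669, 197.40943649]), array([173.69614013, 253.44377396])) (array([252.95732117, 164.38415527]), array([241.7073187 , 163.13415508]), array([264.20732363, 165.63415547]))
 mid tri (array([ 0.47947486, -0.0331124 ,  0.00724231]), np.float64(0.027873861857346933))
tube (array([206.77703857, 228.94755554]), array([211.27539964, 209.82952185]), array([202.27867751, 248.06558924])) (array([238.5, 175.5]), array([249.5, 175.5]), array([227.5, 175.5]))
 mid tri (array([ 0.45462004, -0.11405574,  0.01136416]), np.float64(0.003176892223752949))
pump top px [242.85 229.05] side bbox [231 157] [239 172]
pump (array([ 0.45461173, -0.21288336,  0.12752508]), np.float64(0.0013485964777909417))
body ring 243.0 229.0 10.816754341125488 [ 0.45550306 -0.2098167   0.07      ]
can [ 0.71189474 -0.357939    0.115     ] 18.824979782104492
```

```bash
python3 - <<'E'
from m import *
T=load('top0');S=load('side0')
h,s,v=np.moveaxis(cv2.cvtColor(T['color'],cv2.COLOR_RGB2HSV).astype(int),2,0); hs,ss,vs=np.moveaxis(cv2.cvtColor(S['color'],cv2.COLOR_RGB2HSV).astype(int),2,0)
m=((s>70)&(v>150)&(h<30)).astype(np.uint8); z=np.zeros_like(m); z[125:200,212:275]=m[125:200,212:275]*255
n,l,st,_=cv2.connectedComponentsWithStats(z); z=cv2.morphologyEx(z,cv2.MORPH_CLOSE,np.ones((7,7)))
c=max(cv2.findContours(z,0,1)[0],key=cv2.contourArea); print('rack',rect(T,c,.010), cv2.boxPoints(cv2.minAreaRect(c)).round(1).tolist())
f=big((s<25)&(v>130),(145,137,183,172)); (u,w),ab,_=cv2.fitEllipse(cv2.convexHull(f)); print('felt',u,w,ab,onz(T,u,w,.008))
fs=big((vs<90),(270,140,325,175)); e=cv2.fitEllipse(cv2.convexHull(fs)); print('base side',e, onz(S,*e[0],.014))
ff=big((vs>100)&(ss<60),(288,150,308,162)); print('side felt bbox',ff.reshape(-1,2).min(0),ff.reshape(-1,2).max(0))
# overlays
O={k:cv2.resize(d['color'][:,:,::-1],None,fx=3,fy=3,interpolation=cv2.INTER_CUBIC) for k,d in(('t',T),('s',S))}
def box(c,L,W,a,z,col):
    a=np.radians(a);e=np.array([np.cos(a),np.sin(a)]);g=np.array([-e[1],e[0]])
    P=[np.r_[np.array(c)/1e3+i*e*L/2e3+j*g*W/2e3,z] for i,j in((1,1),(1,-1),(-1,-1),(-1,1))]
    for k,d in(('t',T),('s',S)): cv2.polylines(O[k],[np.array([(proj(d,p)+.5)*3 for p in P]).astype(int)],1,col,1)
def circ(c,r,z,col):
    P=[(c[0]/1e3+r*np.cos(q)/1e3,c[1]/1e3+r*np.sin(q)/1e3,z) for q in np.linspace(0,6.28,60)]
    for k,d in(('t',T),('s',S)): cv2.polylines(O[k],[np.array([(proj(d,p)+.5)*3 for p in P]).astype(int)],1,col,1)
R=(0,0,255);G=(0,255,0)
box((466.1,-35),158,18,-4.2,.0097,R);box((456.5,-114.2),117,25,-12.9,.0135,R);box((556,-376.7),172,112,-76.5,.018,R)
box((401.2,-294.1),126,10,3.7,.01,R);box((410.2,-397.1),118,10,65,.01,R);box((355.3,-505.9),62,56,-52.2,.047,R)
circ((644.5,-5.3),55,.028,R);circ((644.5,-5.3),32,.008,G);circ((454.6,-211),27,.0,R);circ((454.6,-211),10,.132,G);circ((711.9,-357.9),27,.115,R)
cv2.imwrite('pics/o1.png',O['t'][330:900,380:1160]);cv2.imwrite('pics/o2.png',O['s'][430:830,420:1020])
E
```

```text
rack c=(626.6,-206.4) L=149.6 W=111.5 longaxis=16.6deg [[214.1999969482422, 141.89999389648438], [255.3000030517578, 129.39999389648438], [271.8999938964844, 184.0], [230.8000030517578, 196.5]]
felt 164.11082458496094 155.41677856445312 (21.89326286315918, 23.663230895996094) [ 6.47760958e-01 -4.69160319e-04  8.00000000e-03]
base side ((297.9468688964844, 163.57461547851562), (15.94284725189209, 32.080078125), 92.24014282226562) [ 0.64558976 -0.02095104  0.014     ]
side felt bbox [288 157] [307 161]
```

View pics/o1.png

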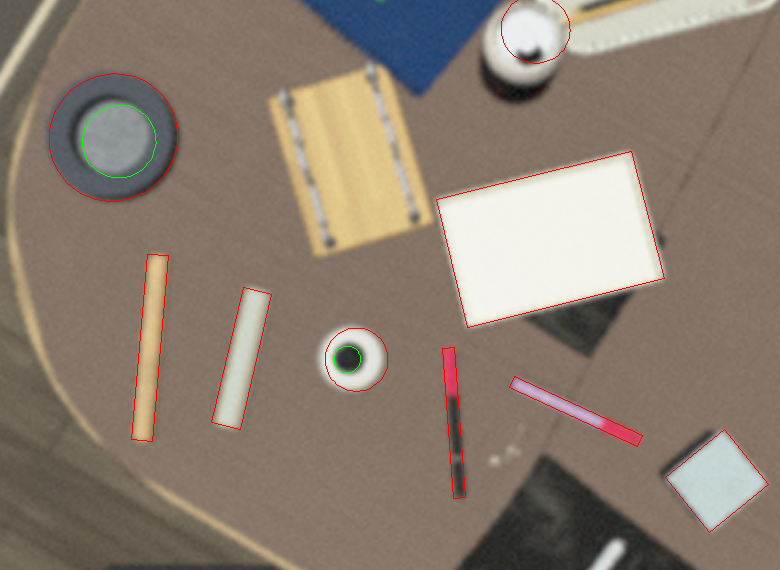

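View pics/o2.png

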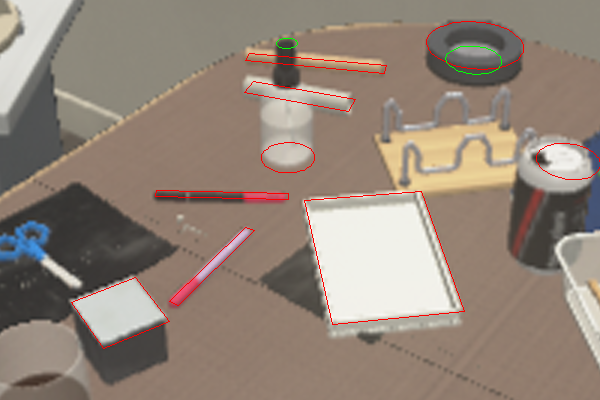

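The overlays agree with the objects in both views (for example the tray rim at 437–664, 150–327 in the top crop). The rack is at (627, -206) with its x axis at 16.6°, and the base is at (645, -6). First move: marker B.

Request:
carry_out:
  series:
    - {"delta_rot": [0, 0, 0.675], "travel": [0.62, 0.471, 0], "fingers": 0.3}
    - {"delta_rot": [0, 0, 0.675], "travel": [0.62, 0.471, 0], "fingers": 0.3}
    - {"delta_rot": [0, 0, 0.675], "travel": [0.62, 0.471, 0], "fingers": 0.3}
    - {"delta_rot": [0, 0, 0.675], "travel": [0.62, 0.471, 0], "fingers": 0.3}
    - {"delta_rot": [0, 0, 0.675], "travel": [0.62, 0.471, 0], "fingers": 0.3}
  squeeze: 40

```text
clock: 0.72
tcp_pos: [0.334, -0.4554, 0.2314]
orientation: [0.0, 0.921, 0.391, 0.0]
wrist_force: [-0.3, -0.5, 0.5]
finger_gap: 0.0305
grip_force: 0.0
```

Request:
carry_out:
  series:
    - {"delta_rot": [0, 0, 0.675], "travel": [0.62, 0.471, -0.6], "fingers": 0.3}
    - {"delta_rot": [0, 0, 0.675], "travel": [0.62, 0.471, -1], "fingers": 0.3}
    - {"delta_rot": [0, 0, 0.675], "travel": [0.62, 0.471, -1], "fingers": 0.3}
    - {"delta_rot": [0, 0, 0.675], "travel": [0.62, 0.471, -1], "fingers": 0.3}
    - {"delta_rot": [0, 0, 0.675], "travel": [0.62, 0.471, -1], "fingers": 0.3}

```text
clock: 1.35
tcp_pos: [0.4108, -0.3962, 0.1144]
orientation: [-0.0, 0.842, 0.539, -0.0]
wrist_force: [0.2, -0.4, -0.1]
finger_gap: 0.0299
grip_force: 0.0
```

Request:
carry_out:
  series:
    - {"travel": [0, 0, -1], "fingers": 0.3}
    - {"travel": [0, 0, -1], "fingers": 0.3}
    - {"travel": [0, 0, -1], "fingers": 0.3}
    - {"travel": [0, 0, -0.9], "fingers": 0.3}
    - {"travel": [0, 0, -0.5], "fingers": 0.3}

```text
invalid input
```

Request:
carry_out:
  series:
    - {"travel": [0, 0, 0], "fingers": 1}
    - {"travel": [0, 0, 0], "fingers": 1}
    - {"travel": [0, 0, 0], "fingers": 1}
    - {"travel": [0, 0, 0], "fingers": 1}

```text
invalid input
```

Request:
carry_out:
  series:
    - {"delta_rot": [0, 0, 0], "travel": [0, 0, -1], "fingers": 0.3}
    - {"delta_rot": [0, 0, 0], "travel": [0, 0, -1], "fingers": 0.3}
    - {"delta_rot": [0, 0, 0], "travel": [0, 0, -1], "fingers": 0.3}
    - {"delta_rot": [0, 0, 0], "travel": [0, 0, -0.9], "fingers": 0.3}
    - {"delta_rot": [0, 0, 0], "travel": [0, 0, -0.5], "fingers": 0.3}

```text
clock: 1.98
tcp_pos: [0.4096, -0.3959, 0.0042]
orientation: [-0.001, 0.843, 0.538, -0.0]
wrist_force: [-0.0, 0.6, -0.2]
finger_gap: 0.0301
grip_force: 0.0
```

Request:
carry_out:
  series:
    - {"delta_rot": [0, 0, 0], "travel": [0, 0, 0], "fingers": 0.3}
    - {"delta_rot": [0, 0, 0], "travel": [0, 0, 0], "fingers": 1}
    - {"delta_rot": [0, 0, 0], "travel": [0, 0, 0], "fingers": 1}
    - {"delta_rot": [0, 0, 0], "travel": [0, 0, 0], "fingers": 1}

```text
clock: 2.48
tcp_pos: [0.4106, -0.3982, 0.0072]
orientation: [0.001, 0.843, 0.537, 0.0]
wrist_force: [0.0, 0.4, 1.4]
finger_gap: 0.0079
grip_force: 39.3
```

Request:
carry_out:
  series:
    - {"delta_rot": [0, 0, 0], "travel": [0, 0, 0.8], "fingers": 1}
    - {"delta_rot": [0, 0, 0], "travel": [0, 0, 1], "fingers": 1}
    - {"delta_rot": [0, 0, 0], "travel": [0, 0, 1], "fingers": 1}
    - {"delta_rot": [0, 0, 0.96], "travel": [0.931, 0.146, 0], "fingers": 1}
    - {"delta_rot": [0, 0, 0.96], "travel": [0.931, 0.146, 0], "fingers": 1}

```text
clock: 3.1
tcp_pos: [0.4574, -0.3909, 0.0775]
orientation: [0.001, 0.787, 0.617, 0.0]
wrist_force: [0.8, -0.2, -0.2]
finger_gap: 0.0076
grip_force: 39.0
```

Request:
carry_out:
  series:
    - {"delta_rot": [0, 0, 0.96], "travel": [0.931, 0.146, 0], "fingers": 1}
    - {"delta_rot": [0, 0, 0.96], "travel": [0.931, 0.146, 0], "fingers": 1}
    - {"delta_rot": [0, 0, 0.96], "travel": [0.931, 0.146, 0], "fingers": 1}
    - {"delta_rot": [0, 0, 0.96], "travel": [0.931, 0.146, 0], "fingers": 1}
    - {"delta_rot": [0, 0, 0.96], "travel": [0.931, 0.146, 0], "fingers": 1}

```text
clock: 3.72
tcp_pos: [0.5739, -0.372, 0.0766]
orientation: [0.0, 0.618, 0.786, 0.0]
wrist_force: [-0.5, 0.1, -0.7]
finger_gap: 0.0078
grip_force: 39.0
```

```bash
python3 - <<'E'
from h import *
for i in range(3):
    print({k:env.get_state()[k] for k in('tcp_pos','finger_gap','grip_force','wrist_force')})
s=shot('side','s1');t=shot('top','t1');print(env.get_state()['tcp_pos'])
a=t['color'][150:290,230:400,::-1];b=s['color'][170:270,150:320,::-1]
f=lambda i:cv2.resize(i,None,fx=2.3,fy=2.3,interpolation=cv2.INTER_CUBIC)
cv2.imwrite('pics/v1.png',np.vstack([f(a),f(b)]))
E
```

```text
{'tcp_pos': array([ 0.57387126, -0.37197031,  0.07658111]), 'finger_gap': 0.00776559709150936, 'grip_force': 39.03891563415527, 'wrist_force': array([-0.45570287,  0.14056833, -0.73441051])}
{'tcp_pos': array([ 0.57387126, -0.37197031,  0.07658111]), 'finger_gap': 0.00776559709150936, 'grip_force': 39.03891563415527, 'wrist_force': array([-0.45570287,  0.14056833, -0.73441051])}
{'tcp_pos': array([ 0.57387126, -0.37197031,  0.07658111]), 'finger_gap': 0.00776559709150936, 'grip_force': 39.03891563415527, 'wrist_force': array([-0.45570287,  0.14056833, -0.73441051])}
[ 0.57521038 -0.37163685  0.07640869]
```

View pics/v1.png

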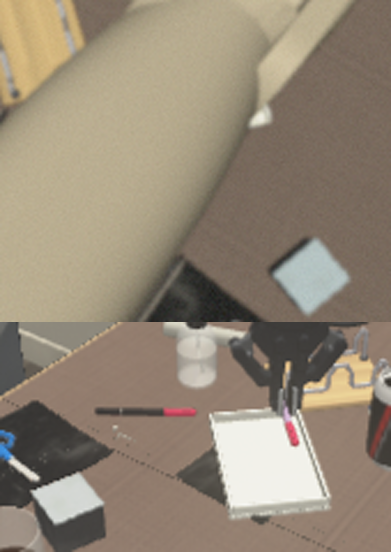

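The side view shows marker B held over the tray, lengthways (about px 290,425 in the crop). Lowering it and letting go.

Request:
carry_out:
  series:
    - {"delta_rot": [0, 0, 0], "travel": [0, 0, -1], "fingers": 1}
    - {"delta_rot": [0, 0, 0], "travel": [0, 0, -1], "fingers": 1}
    - {"delta_rot": [0, 0, 0], "travel": [0, 0, -0.4], "fingers": 1}
    - {"delta_rot": [0, 0, 0], "travel": [0, 0, -0.22], "fingers": 1}
    - {"delta_rot": [0, 0, 0], "travel": [0, 0, 0], "fingers": 1}

```text
clock: 4.45
tcp_pos: [0.5733, -0.3725, 0.0118]
orientation: [0.001, 0.619, 0.785, -0.0]
wrist_force: [0.5, 0.0, -0.2]
finger_gap: 0.008
grip_force: 39.1
```

Request:
carry_out:
  series:
    - {"delta_rot": [0, 0, 0], "travel": [0, 0, 0], "fingers": 0.48}
    - {"delta_rot": [0, 0, 0], "travel": [0, 0, 0], "fingers": 0.48}
    - {"delta_rot": [0, 0, 0], "travel": [0, 0, 0], "fingers": 0.48}

```text
clock: 4.82
tcp_pos: [0.5732, -0.3722, 0.0111]
orientation: [0.0, 0.619, 0.785, 0.0]
wrist_force: [0.5, 0.1, 0.8]
finger_gap: 0.0222
grip_force: 0.0
```

Request:
carry_out:
  series:
    - {"delta_rot": [0, 0, 0], "travel": [0, 0, 1], "fingers": 0.48}
    - {"delta_rot": [0, 0, 0], "travel": [0, 0, 1], "fingers": 0.48}
    - {"delta_rot": [0, 0, 0], "travel": [0, 0, 1], "fingers": -0.4}
    - {"delta_rot": [0, 0, 0], "travel": [-0.674, 0.917, 1], "fingers": -0.4}
    - {"delta_rot": [0, 0, 0], "travel": [-0.674, 0.917, 1], "fingers": -0.4}

```text
clock: 5.45
tcp_pos: [0.539, -0.3258, 0.1364]
orientation: [0.0, 0.619, 0.785, 0.0]
wrist_force: [0.5, 0.5, 0.0]
finger_gap: 0.06
grip_force: 0.0
```

Request:
carry_out:
  series:
    - {"delta_rot": [0, 0, 0], "travel": [-0.674, 0.917, 1], "fingers": -0.4}
    - {"delta_rot": [0, 0, 0], "travel": [-0.674, 0.917, 0], "fingers": -0.4}
    - {"delta_rot": [0, 0, 0], "travel": [-0.674, 0.917, 0], "fingers": -0.4}
    - {"delta_rot": [0, 0, 0], "travel": [-0.674, 0.917, 0], "fingers": -0.4}
    - {"delta_rot": [0, 0, 0], "travel": [-0.674, 0.917, 0], "fingers": -0.4}

```text
clock: 6.08
tcp_pos: [0.4546, -0.2108, 0.161]
orientation: [0.0, 0.619, 0.785, 0.0]
wrist_force: [-0.4, -0.2, 0.5]
finger_gap: 0.0598
grip_force: 0.0
```

```bash
python3 - <<'E'
from h import *
s=shot('side','s2');print(env.get_state()['tcp_pos'])
f=lambda i,k:cv2.resize(i,None,fx=k,fy=k,interpolation=cv2.INTER_CUBIC)
cv2.imwrite('pics/v2.png',f(s['color'][90:260,190:340,::-1],3))
E
```

```text
[ 0.45197698 -0.20770308  0.16079229]
```

View pics/v2.png

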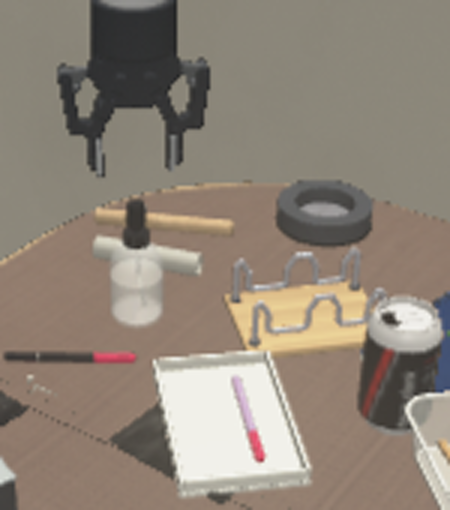

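Marker B lies flat in the tray (crop 235–265, 375–460) and the gripper is centred over the pump. Now the bottle: grip the collar, lift it and carry it.

Request:
carry_out:
  series:
    - {"delta_rot": [0, 0, 0], "travel": [0, 0, -0.7], "fingers": -0.4}
    - {"delta_rot": [0, 0, 0], "travel": [0, 0, -0.7], "fingers": -0.4}
    - {"delta_rot": [0, 0, 0], "travel": [0, 0, -0.7], "fingers": -0.4}
    - {"delta_rot": [0, 0, 0], "travel": [0, 0, -0.7], "fingers": -0.2}
    - {"delta_rot": [0, 0, 0], "travel": [0, 0, 0], "fingers": 0.1}
  squeeze: 30

```text
clock: 6.75
tcp_pos: [0.4543, -0.2111, 0.0898]
orientation: [-0.001, 0.619, 0.785, -0.0]
wrist_force: [-0.1, -0.2, -0.8]
finger_gap: 0.0386
grip_force: 0.0
```

Request:
carry_out:
  series:
    - {"delta_rot": [0, 0, 0], "travel": [0, 0, 0], "fingers": 0.25}
    - {"delta_rot": [0, 0, 0], "travel": [0, 0, 0], "fingers": 0.35}
    - {"delta_rot": [0, 0, 0], "travel": [0, 0, 0], "fingers": 0.45}
    - {"delta_rot": [0, 0, 0], "travel": [0, 0, 0], "fingers": 1}
    - {"delta_rot": [0, 0, 0], "travel": [0, 0, 0], "fingers": 1}

```text
clock: 7.38
tcp_pos: [0.4558, -0.2121, 0.0918]
orientation: [0.001, 0.619, 0.785, -0.0]
wrist_force: [-0.2, -0.2, 5.4]
finger_gap: 0.0244
grip_force: 29.5
```

Request:
carry_out:
  series:
    - {"delta_rot": [0, 0, 0], "travel": [0, 0, 0.4], "fingers": 1}
    - {"delta_rot": [0, 0, 0], "travel": [0, 0, 0.8], "fingers": 1}
    - {"delta_rot": [0, 0, 0], "travel": [0, 0, 1], "fingers": 1}
    - {"delta_rot": [0, 0, 0], "travel": [0, 0, 0.8], "fingers": 1}
    - {"delta_rot": [0, 0, 0], "travel": [0.2, 0.2, 0], "fingers": 1}

```text
clock: 8.0
tcp_pos: [0.4611, -0.2071, 0.1674]
orientation: [0.002, 0.619, 0.785, 0.0]
wrist_force: [1.0, -0.2, -0.8]
finger_gap: 0.0246
grip_force: 29.6
```

Request:
carry_out:
  series:
    - {"delta_rot": [0, 0, 0], "travel": [0.5, 0.55, 0], "fingers": 1}
    - {"delta_rot": [0, 0, 0], "travel": [0.8, 0.9, 0], "fingers": 1}
    - {"delta_rot": [0, 0, 0], "travel": [0.8, 0.9, 0], "fingers": 1}
    - {"delta_rot": [0, 0, 0], "travel": [0.8, 0.9, 0], "fingers": 1}
    - {"delta_rot": [0, 0, 0], "travel": [0.8, 0.9, 0], "fingers": 1}

```text
clock: 8.62
tcp_pos: [0.553, -0.1005, 0.1642]
orientation: [-0.001, 0.619, 0.786, -0.0]
wrist_force: [-1.1, -0.0, -2.2]
finger_gap: 0.0242
grip_force: 29.6
```

Request:
carry_out:
  series:
    - {"delta_rot": [0, 0, 0], "travel": [0.8, 0.9, 0], "fingers": 1}
    - {"delta_rot": [0, 0, 0], "travel": [0.8, 0.9, 0], "fingers": 1}
    - {"delta_rot": [0, 0, 0], "travel": [0.8, 0.9, 0], "fingers": 1}
    - {"delta_rot": [0, 0, 0], "travel": [0.8, 0.9, 0], "fingers": 1}
    - {"delta_rot": [0, 0, 0], "travel": [0.4, 0.2, 0], "fingers": 1}

```text
clock: 9.25
tcp_pos: [0.6429, -0.005, 0.1639]
orientation: [-0.001, 0.618, 0.786, -0.0]
wrist_force: [-0.7, 0.1, -1.5]
finger_gap: 0.0247
grip_force: 29.7
```

Request:
carry_out:
  series:
    - {"delta_rot": [0, 0, 0], "travel": [0.1, 0, 0], "fingers": 1}
    - {"delta_rot": [0, 0, 0], "travel": [0, 0, 0], "fingers": 1}

```text
clock: 9.5
tcp_pos: [0.6447, -0.0082, 0.1652]
orientation: [-0.0, 0.619, 0.785, -0.0]
wrist_force: [-0.5, 0.6, -1.0]
finger_gap: 0.0243
grip_force: 29.7
```

```bash
python3 - <<'E'
from h import *
s=shot('side','s3');t=shot('top','t3');print(env.get_state()['tcp_pos'])
f=lambda i,k:cv2.resize(i,None,fx=k,fy=k,interpolation=cv2.INTER_CUBIC)
cv2.imwrite('pics/v3.png',np.hstack([f(s['color'][60:200,240:370,::-1],3),f(t['color'][90:230,90:220,::-1],3)]))
E
```

```text
[ 0.64457617 -0.00848659  0.16572489]
```

View pics/v3.png

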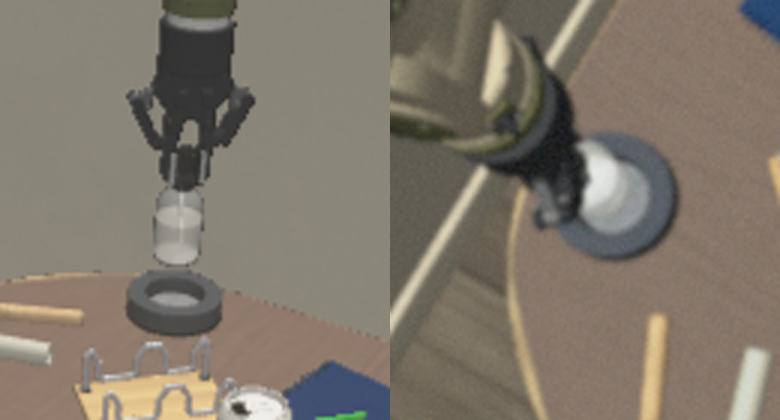

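The bottle hangs upright directly above the well (side crop: bottle bottom at 178,255, well at 174,300). Lowering it.

Request:
carry_out:
  series:
    - {"delta_rot": [0, 0, 0], "travel": [0, 0.1, -0.6], "fingers": 1}
    - {"delta_rot": [0, 0, 0], "travel": [0, 0, -0.6], "fingers": 1}
    - {"delta_rot": [0, 0, 0], "travel": [0, 0, -0.6], "fingers": 1}
    - {"delta_rot": [0, 0, 0], "travel": [0, 0, -0.5], "fingers": 1}
    - {"delta_rot": [0, 0, 0], "travel": [0, 0, -0.2], "fingers": 1}

```text
clock: 10.22
tcp_pos: [0.6444, -0.0052, 0.1018]
orientation: [-0.001, 0.619, 0.785, -0.001]
wrist_force: [-0.8, -0.5, -1.3]
finger_gap: 0.0241
grip_force: 29.7
```

Request:
carry_out:
  series:
    - {"delta_rot": [0, 0, 0], "travel": [0, 0, -0.1], "fingers": 1}
    - {"delta_rot": [0, 0, 0], "travel": [0, 0, 0], "fingers": 1}

```text
clock: 10.48
tcp_pos: [0.6454, -0.0053, 0.1011]
orientation: [0.0, 0.619, 0.785, 0.0]
wrist_force: [0.0, 0.9, -1.1]
finger_gap: 0.0243
grip_force: 29.7
```

Request:
carry_out:
  series:
    - {"delta_rot": [0, 0, 0], "travel": [0, 0, -0.06], "fingers": 1}
    - {"delta_rot": [0, 0, 0], "travel": [0, 0, -0.06], "fingers": 1}
    - {"delta_rot": [0, 0, 0], "travel": [0, 0, 0], "fingers": 1}

```text
clock: 10.85
tcp_pos: [0.6461, -0.0057, 0.0999]
orientation: [0.001, 0.619, 0.785, 0.001]
wrist_force: [-1.6, 0.8, 6.5]
finger_gap: 0.0243
grip_force: 30.3
```

Request:
carry_out:
  series:
    - {"delta_rot": [0, 0, 0], "travel": [0, 0, 0], "fingers": 0.2}
    - {"delta_rot": [0, 0, 0], "travel": [0, 0, 0], "fingers": -0.4}
    - {"delta_rot": [0, 0, 0], "travel": [0, 0, 0.3], "fingers": -0.4}
    - {"delta_rot": [0, 0, 0], "travel": [0, 0, 0.8], "fingers": -0.4}
    - {"delta_rot": [0, 0, 0], "travel": [0, 0, 1], "fingers": -0.4}

```text
clock: 11.48
tcp_pos: [0.6448, -0.0052, 0.1506]
orientation: [-0.001, 0.619, 0.785, -0.0]
wrist_force: [1.0, 0.2, 0.9]
finger_gap: 0.0595
grip_force: 0.0
```

Request:
carry_out:
  series:
    - {"delta_rot": [0, 0, 0], "travel": [0, 0, 0.9], "fingers": -0.4}
    - {"delta_rot": [0, 0, 0.9], "travel": [-0.552, -0.091, 0], "fingers": -0.4}
    - {"delta_rot": [0, 0, 0.9], "travel": [-0.552, -0.091, 0], "fingers": -0.4}
    - {"delta_rot": [0, 0, 0.9], "travel": [-0.552, -0.091, 0], "fingers": -0.4}
    - {"delta_rot": [0, 0, 0.9], "travel": [-0.552, -0.091, 0], "fingers": 0.06}

```text
clock: 12.1
tcp_pos: [0.5896, -0.0144, 0.1733]
orientation: [0.0, 0.467, 0.884, 0.0]
wrist_force: [0.9, 0.5, -0.7]
finger_gap: 0.0428
grip_force: 0.0
```

Request:
carry_out:
  series:
    - {"delta_rot": [0, 0, 1], "travel": [-0.552, -0.091, 0], "fingers": 0.06}
    - {"delta_rot": [0, 0, 1], "travel": [-0.552, -0.091, 0], "fingers": 0.06}
    - {"delta_rot": [0, 0, 1], "travel": [-0.552, -0.091, 0], "fingers": 0.06}
    - {"delta_rot": [0, 0, 1], "travel": [-0.552, -0.091, -0.8], "fingers": 0.06}
    - {"delta_rot": [0, 0, 1], "travel": [-0.552, -0.091, -0.8], "fingers": 0.06}

```text
clock: 12.72
tcp_pos: [0.521, -0.0259, 0.1332]
orientation: [0.001, 0.234, 0.972, 0.0]
wrist_force: [0.0, -0.5, 0.6]
finger_gap: 0.0398
grip_force: 0.0
```

Request:
carry_out:
  series:
    - {"delta_rot": [0, 0, 1], "travel": [-0.552, -0.091, -0.8], "fingers": 0.06}
    - {"delta_rot": [0, 0, 1], "travel": [-0.552, -0.091, -0.8], "fingers": 0.06}
    - {"delta_rot": [0, 0, 1], "travel": [-0.552, -0.091, -0.8], "fingers": 0.06}
    - {"delta_rot": [0, 0, 1], "travel": [-0.552, -0.091, -0.6], "fingers": 0.06}
    - {"delta_rot": [0, 0, 0], "travel": [0, 0, 0], "fingers": 0.06}

```text
clock: 13.35
tcp_pos: [0.4641, -0.0346, 0.0572]
orientation: [-0.001, 0.038, 0.999, 0.0]
wrist_force: [1.0, 1.1, -0.1]
finger_gap: 0.0401
grip_force: 0.0
```

```bash
python3 - <<'E'
from h import *
s=shot('side','s4');t=shot('top','t4');print(env.get_state()['tcp_pos'])
f=lambda i,k:cv2.resize(i,None,fx=k,fy=k,interpolation=cv2.INTER_CUBIC)
cv2.imwrite('pics/v4.png',np.hstack([f(s['color'][80:220,200:330,::-1],3),f(t['color'][130:270,110:240,::-1],3)]))
E
```

```text
[ 0.46673669 -0.03506637  0.05861342]
```

View pics/v4.png

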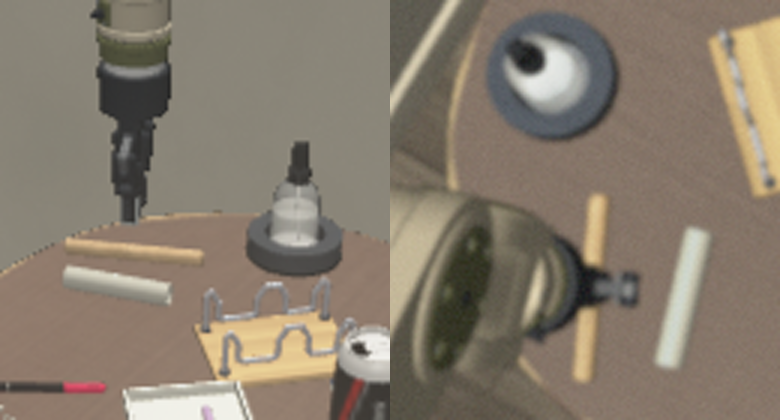

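The bottle stands upright in the well (side crop 295,235). The gripper is centred over the dowel, so grip it.

Request:
carry_out:
  series:
    - {"delta_rot": [0, 0, 0], "travel": [0, 0, -1], "fingers": 0.06}
    - {"delta_rot": [0, 0, 0], "travel": [0, 0, -0.8], "fingers": 0.06}
    - {"delta_rot": [0, 0, 0], "travel": [0, 0, -0.35], "fingers": 0.06}
    - {"delta_rot": [0, 0, 0], "travel": [0, 0, 0], "fingers": 0.4}
    - {"delta_rot": [0, 0, 0], "travel": [0, 0, 0], "fingers": 1}

```text
clock: 14.08
tcp_pos: [0.4667, -0.0351, 0.005]
orientation: [0.001, 0.037, 0.999, -0.0]
wrist_force: [0.7, 0.4, -0.5]
finger_gap: 0.018
grip_force: 30.4
```

Request:
carry_out:
  series:
    - {"delta_rot": [0, 0, 0], "travel": [0, 0, 0], "fingers": 1}
    - {"delta_rot": [0, 0, 0], "travel": [0, 0, 0], "fingers": 1}

```text
clock: 14.32
tcp_pos: [0.4665, -0.035, 0.0048]
orientation: [0.001, 0.037, 0.999, -0.0]
wrist_force: [0.1, 0.4, 3.3]
finger_gap: 0.018
grip_force: 30.8
```

Request:
carry_out:
  series:
    - {"delta_rot": [0, 0, 0], "travel": [0, 0, 0.8], "fingers": 1}
    - {"delta_rot": [0, 0, 0], "travel": [0, 0, 1], "fingers": 1}
    - {"delta_rot": [0, 0, 0], "travel": [0, 0, 1], "fingers": 1}
    - {"delta_rot": [0, 0, 0], "travel": [0, 0, 0.6], "fingers": 1}
    - {"delta_rot": [0, 0, -0.9], "travel": [0.593, -0.498, 0], "fingers": 1}

```text
clock: 14.95
tcp_pos: [0.4807, -0.047, 0.0906]
orientation: [0.001, 0.083, 0.997, -0.0]
wrist_force: [0.2, -0.4, -1.1]
finger_gap: 0.0183
grip_force: 30.5
```

Request:
carry_out:
  series:
    - {"delta_rot": [0, 0, -0.93], "travel": [0.593, -0.498, 0], "fingers": 1}
    - {"delta_rot": [0, 0, -0.93], "travel": [0.593, -0.498, 0], "fingers": 1}
    - {"delta_rot": [0, 0, -0.93], "travel": [0.593, -0.498, 0], "fingers": 1}
    - {"delta_rot": [0, 0, -0.93], "travel": [0.593, -0.498, 0], "fingers": 1}
    - {"delta_rot": [0, 0, -0.93], "travel": [0.593, -0.498, 0], "fingers": 1}

```text
clock: 15.58
tcp_pos: [0.555, -0.11, 0.0891]
orientation: [-0.0, 0.311, 0.95, 0.0]
wrist_force: [0.1, -0.4, 0.1]
finger_gap: 0.0178
grip_force: 30.5
```

Request:
carry_out:
  series:
    - {"delta_rot": [0, 0, -0.93], "travel": [0.593, -0.498, 0], "fingers": 1}
    - {"delta_rot": [0, 0, -0.93], "travel": [0.593, -0.498, 0], "fingers": 1}
    - {"delta_rot": [0, 0, -0.93], "travel": [0.593, -0.498, 0], "fingers": 1}
    - {"delta_rot": [0, 0, -0.93], "travel": [0.593, -0.498, 0], "fingers": 1}
    - {"delta_rot": [0, 0, -0.93], "travel": [0.593, -0.498, 0], "fingers": 1}

```text
clock: 16.2
tcp_pos: [0.6291, -0.1722, 0.089]
orientation: [-0.0, 0.522, 0.853, 0.0]
wrist_force: [0.0, 0.7, -0.2]
finger_gap: 0.0185
grip_force: 30.6
```

Request:
carry_out:
  series:
    - {"delta_rot": [0, 0, -0.93], "travel": [0.593, -0.498, 0], "fingers": 1}
    - {"delta_rot": [0, 0, -0.93], "travel": [0.593, -0.498, 0], "fingers": 1}
    - {"delta_rot": [0, 0, 0], "travel": [0, 0, 0], "fingers": 1}

```text
clock: 16.58
tcp_pos: [0.659, -0.1976, 0.0887]
orientation: [0.0, 0.598, 0.802, 0.0]
wrist_force: [-1.4, -0.9, -0.6]
finger_gap: 0.0179
grip_force: 30.6
```

```bash
python3 - <<'E'
from h import *
s=shot('side','s5');t=shot('top','t5');st=env.get_state();print(st['tcp_pos'],st['orientation'])
O={'s':s,'t':t};I={k:cv2.resize(d['color'][:,:,::-1],None,fx=4,fy=4,interpolation=cv2.INTER_CUBIC) for k,d in O.items()}
c=np.array([.6266,-.2064]);a=np.radians(16.6);X=np.array([np.cos(a),np.sin(a)]);Y=np.array([-X[1],X[0]])
def P(x,y,z): return np.r_[c+X*x+Y*y,z]
def ln(p,q,col):
    for k,d in O.items(): cv2.line(I[k],*[tuple(int(i) for i in (proj(d,w)+.5)*4) for w in(p,q)],col,1)
for y in(-.038,.038):
    for x in(-.049,-.015,.022,.046): ln(P(x,y,.025),P(x,y,.059),(0,0,255))
    ln(P(-.049,y,.025),P(-.015,y,.025),(0,255,0)); ln(P(.022,y,.025),P(.046,y,.025),(0,255,0))
S0=load('side0');
cv2.imwrite('pics/v5.png',np.hstack([I['s'][480:1000,960:1380],I['t'][460:980,760:1130]]))
E
```

```text
[ 0.6577839  -0.19634566  0.08866233] [-6.40755617e-04  5.96971680e-01  8.02262050e-01 -7.10196725e-05]
```

View pics/v5.png

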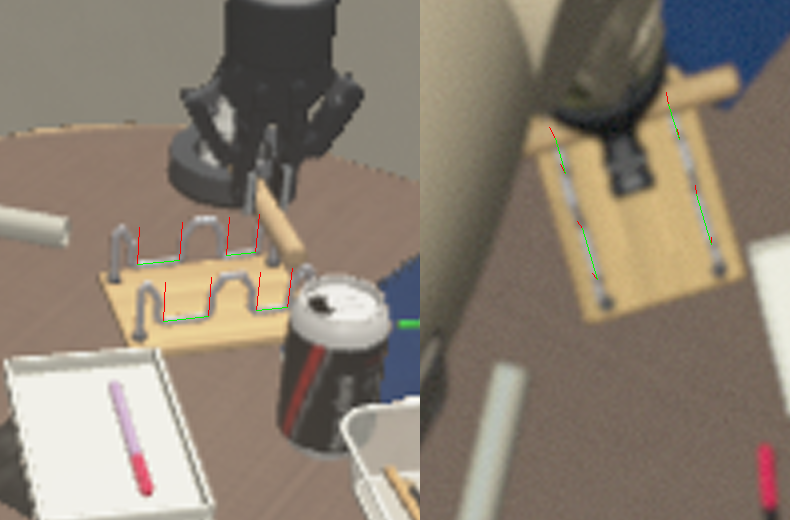

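The rack slot lines I worked out fall on the wires in both views, and the dowel is in line over the narrow slot. Lowering it.

Request:
carry_out:
  series:
    - {"delta_rot": [0, 0, 0], "travel": [0, 0, -0.7], "fingers": 1}
    - {"delta_rot": [0, 0, 0], "travel": [0, 0, -0.6], "fingers": 1}
    - {"delta_rot": [0, 0, 0], "travel": [0, 0, -0.4], "fingers": 1}
    - {"delta_rot": [0, 0, 0], "travel": [0, 0, -0.3], "fingers": 1}
    - {"delta_rot": [0, 0, 0], "travel": [0, 0, 0], "fingers": 1}

```text
clock: 17.3
tcp_pos: [0.658, -0.1965, 0.0382]
orientation: [-0.001, 0.598, 0.802, -0.0]
wrist_force: [0.4, -0.1, -0.6]
finger_gap: 0.0178
grip_force: 30.6
```

Request:
carry_out:
  series:
    - {"delta_rot": [0, 0, 0], "travel": [0, 0, -0.2], "fingers": 1}
    - {"delta_rot": [0, 0, 0], "travel": [0, 0, -0.1], "fingers": 1}
    - {"delta_rot": [0, 0, 0], "travel": [0, 0, 0], "fingers": 1}

```text
clock: 17.68
tcp_pos: [0.6584, -0.1967, 0.0315]
orientation: [-0.0, 0.598, 0.802, 0.0]
wrist_force: [0.5, 0.2, 0.9]
finger_gap: 0.0178
grip_force: 30.6
```

Request:
carry_out:
  series:
    - {"delta_rot": [0, 0, 0], "travel": [0, 0, 0], "fingers": 0.3}
    - {"delta_rot": [0, 0, 0], "travel": [0, 0, 0], "fingers": 0.06}
    - {"delta_rot": [0, 0, 0], "travel": [0, 0, 0.6], "fingers": 0.06}
    - {"delta_rot": [0, 0, 0], "travel": [0, 0, 1], "fingers": 0.06}
    - {"delta_rot": [0, 0, 0], "travel": [0, 0, 1], "fingers": 0}

```text
clock: 18.3
tcp_pos: [0.6587, -0.1968, 0.0984]
orientation: [0.0, 0.597, 0.802, 0.0]
wrist_force: [0.3, 0.1, 0.6]
finger_gap: 0.0428
grip_force: 0.0
```

Request:
carry_out:
  series:
    - {"delta_rot": [0, 0, 0], "travel": [0, 0, 0.4], "fingers": 0}
    - {"delta_rot": [0, 0, 0.96], "travel": [-0.735, 0.3, 0], "fingers": -0.06}
    - {"delta_rot": [0, 0, 0.96], "travel": [-0.735, 0.3, 0], "fingers": -0.06}
    - {"delta_rot": [0, 0, 0.96], "travel": [-0.735, 0.3, 0], "fingers": -0.06}
    - {"delta_rot": [0, 0, 0.96], "travel": [-0.735, 0.3, 0], "fingers": -0.06}

```text
clock: 18.92
tcp_pos: [0.5842, -0.1664, 0.1066]
orientation: [-0.0, 0.432, 0.902, 0.0]
wrist_force: [-0.3, 1.0, -0.1]
finger_gap: 0.0452
grip_force: 0.0
```

Request:
carry_out:
  series:
    - {"delta_rot": [0, 0, 0.96], "travel": [-0.735, 0.3, 0], "fingers": -0.06}
    - {"delta_rot": [0, 0, 0.96], "travel": [-0.735, 0.3, 0], "fingers": -0.06}
    - {"delta_rot": [0, 0, 0.96], "travel": [-0.735, 0.3, 0], "fingers": -0.06}
    - {"delta_rot": [0, 0, 0.96], "travel": [-0.735, 0.3, 0], "fingers": -0.06}
    - {"delta_rot": [0, 0, 0.96], "travel": [-0.735, 0.3, 0], "fingers": -0.06}

```text
clock: 19.55
tcp_pos: [0.4924, -0.1289, 0.1067]
orientation: [0.0, 0.205, 0.979, 0.0]
wrist_force: [0.5, 0.3, -0.4]
finger_gap: 0.0453
grip_force: 0.0
```

Request:
carry_out:
  series:
    - {"delta_rot": [0, 0, 0.96], "travel": [-0.735, 0.3, -0.5], "fingers": -0.06}
    - {"delta_rot": [0, 0, 0.96], "travel": [-0.735, 0.3, -0.8], "fingers": -0.06}
    - {"delta_rot": [0, 0, 0], "travel": [0, 0, -0.5], "fingers": -0.06}
    - {"delta_rot": [0, 0, 0], "travel": [0, 0, 0], "fingers": -0.06}

```text
clock: 20.05
tcp_pos: [0.4565, -0.1144, 0.0611]
orientation: [-0.0, 0.113, 0.994, 0.0]
wrist_force: [0.2, -0.1, 0.7]
finger_gap: 0.0451
grip_force: 0.0
```

```bash
python3 - <<'E'
from h import *
s=shot('side','s6');t=shot('top','t6');st=env.get_state();print(st['tcp_pos'],st['orientation'])
f=lambda i,k:cv2.resize(i,None,fx=k,fy=k,interpolation=cv2.INTER_CUBIC)
cv2.imwrite('pics/v6.png',np.hstack([f(s['color'][110:250,205:335,::-1],3),f(t['color'][120:260,170:300,::-1],3)]))
E
```

```text
[ 0.45759868 -0.1148062   0.06203263] [ 6.32437224e-04  1.12690014e-01  9.93629982e-01 -1.40836496e-04]
```

View pics/v6.png

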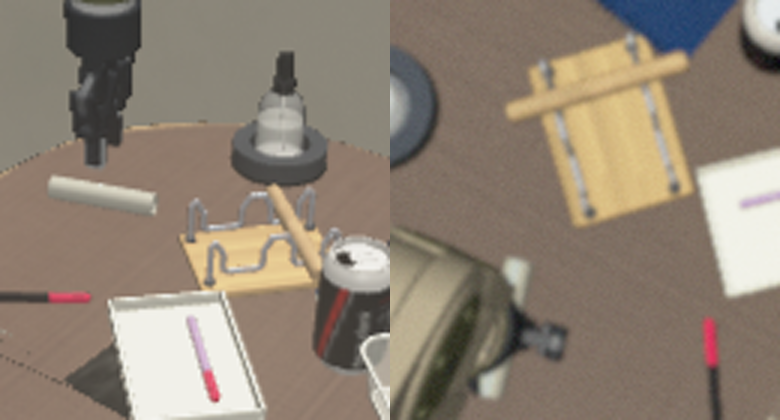

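The dowel lies in the narrow slot, centred and parallel to the rack (top crop 507,108 to 688,62). Gripping the tube now.

Request:
carry_out:
  series:
    - {"delta_rot": [0, 0, 0], "travel": [0, 0, -1], "fingers": -0.06}
    - {"delta_rot": [0, 0, 0], "travel": [0, 0, -0.9], "fingers": -0.06}
    - {"delta_rot": [0, 0, 0], "travel": [0, 0, -0.4], "fingers": -0.06}
    - {"delta_rot": [0, 0, 0], "travel": [0, 0, 0], "fingers": 0.2}
    - {"delta_rot": [0, 0, 0], "travel": [0, 0, 0], "fingers": 1}

```text
clock: 20.78
tcp_pos: [0.4572, -0.1146, 0.0049]
orientation: [0.001, 0.112, 0.994, -0.0]
wrist_force: [-0.4, 0.1, -1.2]
finger_gap: 0.0262
grip_force: 29.5
```

Request:
carry_out:
  series:
    - {"delta_rot": [0, 0, 0], "travel": [0, 0, 0], "fingers": 1}
    - {"delta_rot": [0, 0, 0], "travel": [0, 0, 0], "fingers": 1}
    - {"delta_rot": [0, 0, 0], "travel": [0, 0, 0.5], "fingers": 1}
    - {"delta_rot": [0, 0, 0], "travel": [0, 0, 1], "fingers": 1}
    - {"delta_rot": [0, 0, 0], "travel": [0, 0, 1], "fingers": 1}

```text
clock: 21.4
tcp_pos: [0.4562, -0.1142, 0.0679]
orientation: [0.0, 0.112, 0.994, 0.0]
wrist_force: [0.7, -0.0, -0.8]
finger_gap: 0.026
grip_force: 29.6
```

Request:
carry_out:
  series:
    - {"delta_rot": [0, 0, 0], "travel": [0, 0, 1], "fingers": 1}
    - {"delta_rot": [0, 0, -0.96], "travel": [0.507, -0.367, 0], "fingers": 1}
    - {"delta_rot": [0, 0, -0.96], "travel": [0.507, -0.367, 0], "fingers": 1}
    - {"delta_rot": [0, 0, -0.96], "travel": [0.507, -0.367, 0], "fingers": 1}
    - {"delta_rot": [0, 0, -0.96], "travel": [0.507, -0.367, 0], "fingers": 1}

```text
clock: 22.02
tcp_pos: [0.5075, -0.1512, 0.0925]
orientation: [0.0, 0.301, 0.954, 0.0]
wrist_force: [-0.8, 0.4, -0.8]
finger_gap: 0.026
grip_force: 29.6
```

Request:
carry_out:
  series:
    - {"delta_rot": [0, 0, -0.96], "travel": [0.507, -0.367, 0], "fingers": 1}
    - {"delta_rot": [0, 0, -0.96], "travel": [0.507, -0.367, 0], "fingers": 1}
    - {"delta_rot": [0, 0, -0.96], "travel": [0.507, -0.367, 0], "fingers": 1}
    - {"delta_rot": [0, 0, -0.96], "travel": [0.507, -0.367, 0], "fingers": 1}
    - {"delta_rot": [0, 0, -0.96], "travel": [0.507, -0.367, 0], "fingers": 1}

```text
clock: 22.65
tcp_pos: [0.5708, -0.1971, 0.0924]
orientation: [0.0, 0.519, 0.855, 0.0]
wrist_force: [0.0, -0.0, -0.3]
finger_gap: 0.0259
grip_force: 29.6
```

Request:
carry_out:
  series:
    - {"delta_rot": [0, 0, -0.96], "travel": [0.507, -0.367, 0], "fingers": 1}
    - {"delta_rot": [0, 0, -0.96], "travel": [0.507, -0.367, 0], "fingers": 1}
    - {"delta_rot": [0, 0, 0], "travel": [0, 0, 0], "fingers": 1}

```text
clock: 23.02
tcp_pos: [0.5964, -0.2157, 0.0922]
orientation: [0.0, 0.597, 0.802, 0.0]
wrist_force: [-1.2, 0.6, -0.7]
finger_gap: 0.0259
grip_force: 29.6
```

Request:
carry_out:
  series:
    - {"delta_rot": [0, 0, 0], "travel": [0, 0, -0.7], "fingers": 1}
    - {"delta_rot": [0, 0, 0], "travel": [0, 0, -0.6], "fingers": 1}
    - {"delta_rot": [0, 0, 0], "travel": [0, 0, -0.5], "fingers": 1}
    - {"delta_rot": [0, 0, 0], "travel": [0, 0, -0.4], "fingers": 1}
    - {"delta_rot": [0, 0, 0], "travel": [0, 0, 0], "fingers": 1}

```text
clock: 23.65
tcp_pos: [0.5949, -0.2147, 0.0353]
orientation: [-0.001, 0.597, 0.802, -0.0]
wrist_force: [0.3, 0.0, -2.0]
finger_gap: 0.0258
grip_force: 29.6
```

Request:
carry_out:
  series:
    - {"delta_rot": [0, 0, 0], "travel": [0, 0, -0.16], "fingers": 1}
    - {"delta_rot": [0, 0, 0], "travel": [0, 0, -0.06], "fingers": 1}
    - {"delta_rot": [0, 0, 0], "travel": [0, 0, 0], "fingers": 1}

```text
clock: 24.02
tcp_pos: [0.5959, -0.2152, 0.0313]
orientation: [0.0, 0.597, 0.802, 0.0]
wrist_force: [-0.1, 0.7, -0.4]
finger_gap: 0.026
grip_force: 29.6
```

Request:
carry_out:
  series:
    - {"delta_rot": [0, 0, 0], "travel": [0, 0, 0], "fingers": 0.2}
    - {"delta_rot": [0, 0, 0], "travel": [0, 0, 0], "fingers": 0}
    - {"delta_rot": [0, 0, 0], "travel": [0, 0, 0.5], "fingers": 0}
    - {"delta_rot": [0, 0, 0], "travel": [0, 0, 1], "fingers": 0}
    - {"delta_rot": [0, 0, 0], "travel": [0, 0, 1], "fingers": 0.3}

```text
clock: 24.65
tcp_pos: [0.5959, -0.2152, 0.0951]
orientation: [0.0, 0.598, 0.802, 0.0]
wrist_force: [0.3, -0.3, -0.6]
finger_gap: 0.0302
grip_force: 0.0
```

Request:
carry_out:
  series:
    - {"delta_rot": [0, 0, 0], "travel": [0, 0, 0.4], "fingers": 0.3}
    - {"delta_rot": [0, 0, 0.961], "travel": [-0.556, -0.226, 0], "fingers": 0.3}
    - {"delta_rot": [0, 0, 0.961], "travel": [-0.556, -0.226, 0], "fingers": 0.3}
    - {"delta_rot": [0, 0, 0.961], "travel": [-0.556, -0.226, 0], "fingers": 0.3}
    - {"delta_rot": [0, 0, 0.961], "travel": [-0.556, -0.226, 0], "fingers": 0.3}

```text
clock: 25.28
tcp_pos: [0.5395, -0.2377, 0.1034]
orientation: [-0.0, 0.432, 0.902, 0.0]
wrist_force: [-0.6, -0.1, -0.3]
finger_gap: 0.0299
grip_force: 0.0
```

Request:
carry_out:
  series:
    - {"delta_rot": [0, 0, 0.961], "travel": [-0.556, -0.226, 0], "fingers": 0.3}
    - {"delta_rot": [0, 0, 0.961], "travel": [-0.556, -0.226, 0], "fingers": 0.3}
    - {"delta_rot": [0, 0, 0.961], "travel": [-0.556, -0.226, 0], "fingers": 0.3}
    - {"delta_rot": [0, 0, 0.961], "travel": [-0.556, -0.226, 0], "fingers": 0.3}
    - {"delta_rot": [0, 0, 0.961], "travel": [-0.556, -0.226, 0], "fingers": 0.3}

```text
clock: 25.9
tcp_pos: [0.4701, -0.2661, 0.1035]
orientation: [-0.0, 0.205, 0.979, 0.0]
wrist_force: [0.8, -0.9, 0.0]
finger_gap: 0.03
grip_force: 0.0
```

Request:
carry_out:
  series:
    - {"delta_rot": [0, 0, 0.961], "travel": [-0.556, -0.226, 0], "fingers": 0.3}
    - {"delta_rot": [0, 0, 0.961], "travel": [-0.556, -0.226, 0], "fingers": 0.3}
    - {"delta_rot": [0, 0, 0.961], "travel": [-0.556, -0.226, 0], "fingers": 0.3}
    - {"delta_rot": [0, 0, 0.961], "travel": [-0.556, -0.226, 0], "fingers": 0.3}
    - {"delta_rot": [0, 0, 0.961], "travel": [-0.556, -0.226, 0], "fingers": 0.3}

```text
clock: 26.52
tcp_pos: [0.4006, -0.2943, 0.1035]
orientation: [-0.0, -0.034, 0.999, 0.0]
wrist_force: [-0.3, 1.0, -0.9]
finger_gap: 0.0302
grip_force: 0.0
```

Request:
carry_out:
  series:
    - {"delta_rot": [0, 0, 0], "travel": [0, 0, -1], "fingers": 0.3}
    - {"delta_rot": [0, 0, 0], "travel": [0, 0, -0.8], "fingers": 0.3}
    - {"delta_rot": [0, 0, 0], "travel": [0, 0, 0], "fingers": 0.3}

```text
clock: 26.9
tcp_pos: [0.4, -0.2932, 0.0573]
orientation: [-0.001, -0.032, 0.999, 0.001]
wrist_force: [0.2, 0.4, -0.1]
finger_gap: 0.0299
grip_force: 0.0
```

```bash
python3 - <<'E'
from h import *
s=shot('side','s7');t=shot('top','t7');st=env.get_state();print(st['tcp_pos'],st['orientation'])
f=lambda i,k:cv2.resize(i,None,fx=k,fy=k,interpolation=cv2.INTER_CUBIC)
cv2.imwrite('pics/v7.png',np.hstack([f(s['color'][120:260,165:325,::-1],2.5),f(t['color'][120:260,190:350,::-1],2.5)]))
E
```

```text
[ 0.40121345 -0.29430261  0.05895241] [-2.08621813e-05 -3.23010358e-02  9.99478184e-01  5.62667872e-05]
```

View pics/v7.png

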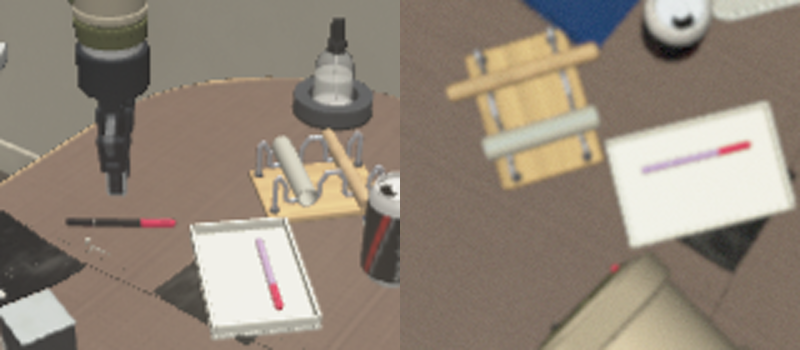

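The tube and dowel both sit low in their slots (side crop, tube end at 305,198). Now marker A.

Request:
carry_out:
  series:
    - {"delta_rot": [0, 0, 0], "travel": [0, 0, -1], "fingers": 0.3}
    - {"delta_rot": [0, 0, 0], "travel": [0, 0, -0.8], "fingers": 0.3}
    - {"delta_rot": [0, 0, 0], "travel": [0, 0, -0.35], "fingers": 0.3}
    - {"delta_rot": [0, 0, 0], "travel": [0, 0, 0], "fingers": 0.3}
    - {"delta_rot": [0, 0, 0], "travel": [0, 0, 0], "fingers": 1}

```text
clock: 27.62
tcp_pos: [0.4018, -0.2948, 0.0057]
orientation: [0.001, -0.032, 0.999, -0.001]
wrist_force: [-0.2, -1.0, -0.6]
finger_gap: 0.0128
grip_force: 0.0
```

Request:
carry_out:
  series:
    - {"delta_rot": [0, 0, 0], "travel": [0, 0, 0], "fingers": 1}
    - {"delta_rot": [0, 0, 0], "travel": [0, 0, 0], "fingers": 1}
    - {"delta_rot": [0, 0, 0], "travel": [0, 0, 0], "fingers": 1}

```text
clock: 28.0
tcp_pos: [0.4018, -0.2949, 0.0058]
orientation: [0.001, -0.032, 0.999, -0.001]
wrist_force: [0.4, -0.1, 6.2]
finger_gap: 0.0088
grip_force: 31.4
```

Request:
carry_out:
  series:
    - {"delta_rot": [0, 0, 0], "travel": [0, 0, 0.8], "fingers": 1}
    - {"delta_rot": [0, 0, 0], "travel": [0, 0, 1], "fingers": 1}
    - {"delta_rot": [0, 0, 0], "travel": [0, 0, 1], "fingers": 1}
    - {"delta_rot": [0, 0, -1], "travel": [0.392, -0.248, 0], "fingers": 1}
    - {"delta_rot": [0, 0, -1], "travel": [0.392, -0.248, 0], "fingers": 1}

```text
clock: 28.62
tcp_pos: [0.4211, -0.307, 0.0755]
orientation: [0.0, 0.069, 0.998, -0.0]
wrist_force: [-0.4, -0.2, -0.5]
finger_gap: 0.0085
grip_force: 30.7
```

Request:
carry_out:
  series:
    - {"delta_rot": [0, 0, -1], "travel": [0.392, -0.248, 0], "fingers": 1}
    - {"delta_rot": [0, 0, -1], "travel": [0.392, -0.248, 0], "fingers": 1}
    - {"delta_rot": [0, 0, -1], "travel": [0.392, -0.248, 0], "fingers": 1}
    - {"delta_rot": [0, 0, -1], "travel": [0.392, -0.248, 0], "fingers": 1}
    - {"delta_rot": [0, 0, -1], "travel": [0.392, -0.248, 0], "fingers": 1}

```text
clock: 29.25
tcp_pos: [0.4699, -0.3377, 0.0747]
orientation: [-0.0, 0.314, 0.949, 0.0]
wrist_force: [0.2, -0.2, -0.4]
finger_gap: 0.0086
grip_force: 30.7
```

Request:
carry_out:
  series:
    - {"delta_rot": [0, 0, -1], "travel": [0.392, -0.248, 0], "fingers": 1}
    - {"delta_rot": [0, 0, -1], "travel": [0.392, -0.248, 0], "fingers": 1}
    - {"delta_rot": [0, 0, -1], "travel": [0.392, -0.248, 0], "fingers": 1}
    - {"delta_rot": [0, 0, -1], "travel": [0.392, -0.248, 0], "fingers": 1}
    - {"delta_rot": [0, 0, -1], "travel": [0.392, -0.248, 0], "fingers": 1}

```text
clock: 29.88
tcp_pos: [0.5189, -0.3687, 0.0746]
orientation: [-0.0, 0.539, 0.842, 0.0]
wrist_force: [0.6, 0.6, -0.3]
finger_gap: 0.0081
grip_force: 30.7
```

Request:
carry_out:
  series:
    - {"delta_rot": [0, 0, -1], "travel": [0.392, -0.248, 0], "fingers": 1}
    - {"delta_rot": [0, 0, -1], "travel": [0.392, -0.248, 0], "fingers": 1}
    - {"delta_rot": [0, 0, 0], "travel": [0, 0, 0], "fingers": 1}

```text
clock: 30.25
tcp_pos: [0.5387, -0.3813, 0.0745]
orientation: [0.0, 0.619, 0.786, 0.0]
wrist_force: [-0.0, 0.3, 0.2]
finger_gap: 0.0083
grip_force: 30.7
```

Request:
carry_out:
  series:
    - {"delta_rot": [0, 0, 0], "travel": [0, 0, -1], "fingers": 1}
    - {"delta_rot": [0, 0, 0], "travel": [0, 0, -1], "fingers": 1}
    - {"delta_rot": [0, 0, 0], "travel": [0, 0, -0.4], "fingers": 1}
    - {"delta_rot": [0, 0, 0], "travel": [0, 0, -0.15], "fingers": 1}
    - {"delta_rot": [0, 0, 0], "travel": [0, 0, 0], "fingers": 1}

```text
clock: 30.88
tcp_pos: [0.5386, -0.3813, 0.0117]
orientation: [0.0, 0.619, 0.785, 0.0]
wrist_force: [-0.2, -0.1, 0.4]
finger_gap: 0.0083
grip_force: 30.7
```

Request:
carry_out:
  series:
    - {"delta_rot": [0, 0, 0], "travel": [0, 0, 0], "fingers": 0.48}
    - {"delta_rot": [0, 0, 0], "travel": [0, 0, 0], "fingers": 0.48}
    - {"delta_rot": [0, 0, 0], "travel": [0, 0, 0.6], "fingers": 0.48}
    - {"delta_rot": [0, 0, 0], "travel": [0, 0, 1], "fingers": 0.48}
    - {"delta_rot": [0, 0, 0], "travel": [0, 0, 1], "fingers": 0.48}

```text
clock: 31.5
tcp_pos: [0.5386, -0.3812, 0.078]
orientation: [0.0, 0.619, 0.785, -0.0]
wrist_force: [0.2, -0.3, -0.7]
finger_gap: 0.0225
grip_force: 0.0
```

Request:
carry_out:
  series:
    - {"delta_rot": [0, 0, 0], "travel": [0, 0, 1], "fingers": 0.48}
    - {"delta_rot": [0, 0, 0], "travel": [0, 0, 1], "fingers": 0.48}
    - {"delta_rot": [0, 0, 0], "travel": [0, 0, 1], "fingers": 0.48}
    - {"delta_rot": [0, 0, 0], "travel": [-1, 0, 0], "fingers": 0.48}
    - {"delta_rot": [0, 0, 0], "travel": [-1, 0, 0], "fingers": 0.48}

```text
clock: 32.12
tcp_pos: [0.4884, -0.3814, 0.153]
orientation: [0.001, 0.619, 0.785, -0.0]
wrist_force: [0.5, 0.0, 0.4]
finger_gap: 0.0222
grip_force: 0.0
```

Request:
carry_out:
  series:
    - {"delta_rot": [0, 0, 0], "travel": [-0.8, -0.8, 0], "fingers": 0.48}
    - {"delta_rot": [0, 0, 0], "travel": [-0.8, -0.8, 0], "fingers": 0.48}
    - {"delta_rot": [0, 0, 0], "travel": [-0.8, -0.8, 0], "fingers": 0.48}
    - {"delta_rot": [0, 0, 0], "travel": [-0.8, -0.8, 0], "fingers": 0.48}
    - {"delta_rot": [0, 0, 0], "travel": [0, 0, 0], "fingers": 0.48}

```text
clock: 32.75
tcp_pos: [0.4073, -0.4627, 0.1524]
orientation: [0.001, 0.62, 0.784, -0.0]
wrist_force: [0.3, 0.1, 0.7]
finger_gap: 0.022
grip_force: 0.0
```

```bash
python3 - <<'E'
from h import *
s=shot('side','s8');t=shot('top','t8');st=env.get_state();print(st['tcp_pos'],st['clock'])
f=lambda i,k:cv2.resize(i,None,fx=k,fy=k,interpolation=cv2.INTER_CUBIC)
cv2.imwrite('pics/v8.png',np.vstack([f(s['color'][120:260,165:345,::-1],2.0),f(t['color'][110:260,130:360,::-1],2.0)[:,:360]]))
E
```

```text
[ 0.40847674 -0.46117672  0.15199862] 32.85
```

View pics/v8.png

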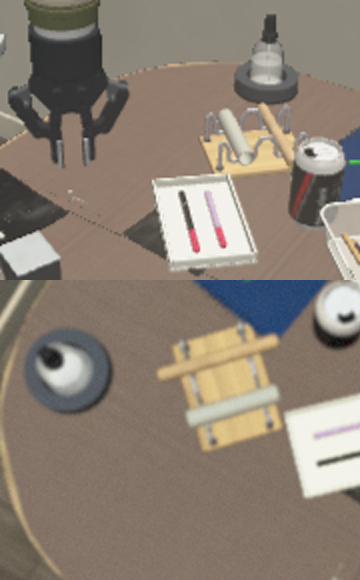

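Both markers lie side by side, lengthways, in the tray (top crop at 315–360, 435 and 462), and everything else is in place. One numeric check before handing in.

```bash
python3 - <<'E'
from m import *
T=load('t8');S=load('s8')
h,s,v=np.moveaxis(cv2.cvtColor(T['color'],cv2.COLOR_RGB2HSV).astype(int),2,0)
c=np.array([626.6,-206.4]);a=np.radians(16.6);R=np.array([[np.cos(a),np.sin(a)],[-np.sin(a),np.cos(a)]])
k=cv2.morphologyEx((((s<45)&(v>165))*255).astype(np.uint8),cv2.MORPH_OPEN,np.ones((4,4)))>0
r=big(k,(218,295//2+25-110+110-20,275,330));
print('tube',rect(T,r,.0385)); (x,y),_,_=cv2.minAreaRect(np.array([onz(T,*p,.0385)[:2]*1000 for p in r[:,0].astype(float)]).astype(np.float32)); print(R@(np.array([x,y])-c))
hs,ss,vs=np.moveaxis(cv2.cvtColor(S['color'],cv2.COLOR_RGB2HSV).astype(int),2,0)
pt=big(v<60,(140,275//2+135-140,175,170)).reshape(-1,2); ps=big(vs<70,(285,120,312,147)).reshape(-1,2)
print('pump',tri(T,pt.mean(0),S,(ps[:,0].mean(),ps[:,1].min()+2)), pt.mean(0),ps.min(0),ps.max(0))
E
```

```text
tube c=(595.3,-218.0) L=118.5 W=21.1 longaxis=-72.4deg
[-33.32442094  -2.18910147]
pump (array([ 0.64189676, -0.01125784,  0.13378069]), np.float64(0.0015847881478840407)) [155.2  148.44] [296 128] [303 140]
```

```bash
python3 -c "
from workcell import env
print(env.hand_in())"
```

```text
the job is handed in; nothing more can be done
None
```

The job is handed in at about 33 s on the clock: in the final pictures the tube and dowel lie in their rack slots, both markers lie flat and lengthways in the tray, the bottle stands upright in the base well, and the can and block appear unmoved; no verdict came back.

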